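# Lock a quick-fit mounting post into a strut rail

### The job

Take the mounting post out of its plywood holder and fit it to the steel channel rail on the bench: lower its hammer head into the stretch of slot that the closing strips leave open, push down against the sprung washer, turn the post a quarter turn clockwise (seen from above) until it comes up square against its stop (do not force it past), and ease off so that the head rises and locks under the channel's lips. Leave the post standing upright and locked with its handle square across the rail, let go of it, and leave the bottle, mug, tablet and phone stand where they are.

Things in the scene. Friction and masses are not known exactly. Their poses are not given: they have to be found in the camera images.
- post: Black quick-fit mounting post, 113 mm tall, about 0.28 kg, upright in the holder. Origin: centre of its underside, z up its axis, x along head and handle. At the bottom a dark steel hammer head, 35 (x) by 19 mm (y), 8 mm thick, bottom edge bevelled 2 mm; ridges on top, up to 11 mm, leave a groove across it on either side of the neck. A round housing, 38 mm diameter, spans 32 to 60 mm.
- post_washer (a point): Point on the post's axis, 11.5 mm above its underside: underside of the loose steel washer (56 mm diameter, 6 mm thick) when free. The point itself stays with the post. A spring pushes the washer down: to push it up against the post takes 4 N at first and 1 N more for each mm; it stops after 14 mm.
- post_handle (a point): Grip point on the post's axis, 80 mm above its underside, in the flat-sided black handle: 62 mm long (x), 16 mm thick (y), from 58 to 98 mm above the underside. Above it only a thin steel stud up to 113 mm.
- rail: Grey steel channel fixed on the bench, 41 mm wide (x), 41 high, 490 long (y), slot upward. Origin: centre of its underside, z up, y along the slot. The inside is 36 mm wide, its floor at 2.5 mm. Hold-down straps 175 mm from the middle stand 4 mm above its top. Heights of the post's underside above this origin: 29.5 mm dropped in, washer on the rail; below 23 mm free to turn; 26 mm when locked.
- rail_top (a point): Middle of the slot at the rail's top, 41 mm up. The slot is 22 mm wide. Grey plastic closing strips fill it flush with the top, except for one open stretch 70 mm long, whose middle lies within 50 mm of this point, either way along y. Its place is not measured: look for it or feel for it. On a strip the head stops at the rail's top; in the opening it sinks 11.5 mm, until the washer meets the top.
- rail_lips (a point): Middle of the slot, 34 mm up, level with the lower edges of the turned-down lips. Pushed below them, head and ridges are free to turn, clockwise only (seen from above), until two square corners of the head meet the channel's walls, about 3 degrees past square: a light rise in torque, 0.3 Nm. Eased off there, the spring draws the head up until the lips' edges lie in its grooves: locked.
- holder: Plywood block, 76 (x) by 104 (y) by 40 mm high, fixed, with an oblong pocket 27 (x) by 42 mm (y) and 22 mm deep in the middle of its top. The post's head hangs in the pocket, its washer lying on the block. Origin at the centre of its underside.
- bottle: Bystander: closed pale bottle with a blue band and a white cap, 66 mm diameter, 200 mm tall, standing. Origin at the centre of its underside.
- mug: Bystander: white mug, 78 mm diameter, 88 mm tall, handle at its +y side. Origin at the centre of its underside.
- tablet: Bystander: tablet in a black rugged case, 250 (x) by 180 (y) by 18 mm, lying flat. Origin at the centre of its underside.
- phone: Bystander: grey phone held crosswise in a clamp on a small black tripod, 152 mm wide (y), 210 mm tall. Origin on the bench under its middle.
Not all that is in view belongs to the job. What is shaped like the post but blue or pink is not meant.

How it is judged:
On the way, in this order (a step that is already met when the one before it is completed fails the run):
1. the head is down in the open slot, in line with the rail (z of post in the frame of rail below 0.0325 m and angle between the x axis of post and the y axis of rail, either way round below 0.25 rad and x of post in the frame of rail between -0.005 and 0.005 m), for 0.1 s.
2. the head is turned crosswise under the lips (z of post in the frame of rail below 0.028 m and angle between the x axis of post and the x axis of rail, either way round below 0.2 rad and x of post in the frame of rail between -0.005 and 0.005 m), for 0.2 s.
At the end, for the whole second after the job is handed in: The post stands in the rail, upright within 4 degrees and at rest, its head crosswise under the lips (handle within 0.2 rad of square to the rail) and risen into its grooves: underside 24.5 to 28 mm above the rail's underside, within 5 mm of the slot's middle line (all of step 2 and z of post in the frame of rail above 0.0245 m and angle between post's own z axis and vertical below 0.07 rad and linear speed of post below 0.01 m/s and angular speed of post below 0.1 rad/s); the robot touches nothing.
It fails at once if the bottle is pushed away (30 mm) or tipped (distance of bottle from where it was at the start of the episode above 0.03 m or angle between bottle's own z axis and vertical above 0.4 rad).
It fails at once if the mug is pushed away (30 mm) or tipped (distance of mug from where it was at the start of the episode above 0.03 m or angle between mug's own z axis and vertical above 0.4 rad).
It fails at once if the tablet is pushed away (30 mm) (distance of tablet from where it was at the start of the episode above 0.03 m).
It fails at once if the phone stand is pushed away (30 mm) or tipped (distance of phone from where it was at the start of the episode above 0.03 m or angle between phone's own z axis and vertical above 0.4 rad).
It also fails if it takes over 54 s, if anything falls off the work surface, if the arm or the gripper's body presses on something with over 40 N, if the wrist force passes 120 N, or if a joint passes its speed limit or range.

### The arm

A 6-joint arm with a two-finger parallel gripper is mounted at the origin on the work surface. World frame = base frame: x ahead of the robot, y to its left, z up, the work surface at z = 0. Lengths are in m, angles in rad, forces in N, time in s.
With the tool pointing down it reaches from about 0.25 to 0.775 m from the base axis. Payload 4 kg.
Tool frame: the origin (TCP) lies midway between the tips of the shut fingers; the grasp point (between the pads) lies 19 mm behind it; z points along the fingers, x is the direction in which the jaws open and shut, and the axes are right-handed (so a half turn about z gives the same grasp; the last joint's range is limited). The gripper opens to 94 mm and grips with 3 to 60 N. Pads are 16 mm wide; open, the fingers measure 119 mm over their backs; the gripper's body (75 mm by 177 mm) begins 78 mm behind the grasp point.
Start: joints at [-1.301, 0.087, 1.371, -0, 1.684, -0.103], TCP at [0.2, -0.512, 0.206] pointing down, gripper open.
Joint ranges: [-3.1, 3.1], [-0.76, 2.03], [0.27, 2.55], [-1.08, 4.22], [0.17, 2.65], [-2.57, 2.57]. Speed limits (rad/s): [2.79, 2.79, 3.14, 3.14, 3.14, 3.14].

### API

Orientations are given as [roll, pitch, yaw] about the fixed x, y, z axes, in that order (R = Rz(yaw) Ry(pitch) Rx(roll)).
In Python, from bench import robot, eyes, close_job gives the robot as it stands.
- The arm moves only by the shell command python3 -m jog 'ROWS'. ROWS is JSON, a list of rows, each a list of 3 entries, a list of its own where there are three numbers: the turn, a rotation vector about the tool's x, y, z in degrees, then the shift along the tool's x, y, z in mm, then the closure, from -1 (fully open) to 1 (shut). In form: [[[wx, wy, wz], [x, y, z], claw], ...]. A call has 1 to 5 rows; each row is the pose to reach, as a shift and turn from the pose commanded when the call began, along the tool's axes at that moment; what a row does not reach only later rows make up. A row lasts 1/10 s, in which the tool goes at most 50 mm and 8.59 degrees, less where a joint would pass 70% of its speed; a pose out of reach is approached as far as the arm can. A call with a gripper value outside its range is refused whole. The fingers move at their own pace and stop on an object; the grip force is fixed at half the most. Time passes only in rows, so rows that repeat a pose let the fingers close. It gives the time, the measured TCP pose, the force and the opening at its end, in the units of the state.
- robot.get_obs(): the state, without advancing time (a new reading comes with each control period).
- eyes.snapshot(name): name is "side" or "top"; returns (picture, depth): 384x512x3 uint8, red, green, blue; 384x512 float32, m along the optical axis (not along the pixel's ray), 0 where there is no reading.
- eyes.camera_params(name): a dict with "mtx" (3x3 intrinsics, pixels), "k1" (the pictures are not rectified: a ray, as slopes to the right and down, at radius r is drawn at 1 + k1 r^2 times it, then the intrinsics apply), "world_to_cam" (4x4, takes a point from world to camera coordinates). Camera axes: x right, y up, looking along -z (the intrinsics and any distortion apply to the point x, -y, -z); pixel columns grow to the right and rows downward; lengths in m; the calibration is good to about 2 mm. A picture is of the moment at which its call begins. camera_params takes no time and is no camera call.
- close_job(): hands the job in, once; it reports no verdict.
The state is a dict: "time": time; "joint_positions": joint angles; "qvel": joint speeds; "joint_torque": joint torques, N m; "tool_pos": TCP position; "ee_rot": TCP orientation; "wrist_force": force on the tool from outside, world axes, zero at the start; "wrist_torque": the same for the moment, N m; "width": finger opening in m.
Only numpy, scipy, OpenCV 4.12 (cv2) and the standard library are available. Lean on these libraries where they do the work, as an engineer would, in place of code of your own. Each camera call takes 0.05 s, during which the arm holds its last target. There are 200 camera calls.

## Working session

There is one attempt and no reset: what is moved stays moved. The work goes in short steps, Python scripts to look and compute and a shell command to move; the robot and the scene stay as the last step left them, time stands still between calls to the robot, and variables do not carry over. Pictures are saved under pics/ and viewed, about 8 in all and at most 12, crops included, and the job is handed in when it is done.

```bash
mkdir -p pics; cat > h.py <<'E'
import numpy as np,cv2
from bench import robot,eyes
def snap(n,tag):
    p,d=eyes.snapshot(n); cv2.imwrite(f'pics/{tag}.png',p[:,:,::-1]); np.savez(f'pics/{tag}.npz',p=p,d=d); return p,d
def world(n,uv,z=None,depth=None):
    c=eyes.camera_params(n);K=np.array(c['mtx'],float);T=np.linalg.inv(np.array(c['world_to_cam']))
    k=float(c['k1'])
    uv=np.atleast_2d(np.array(uv,float))
    r=np.c_[uv,np.ones(len(uv))]@np.linalg.inv(K).T
    a=r[:,:2]/r[:,2:]; u=a.copy()
    for _ in range(20): u=a/(1+k*(u**2).sum(1,keepdims=True))
    d=np.c_[u[:,0],-u[:,1],-np.ones(len(u))]@T[:3,:3].T; o=T[:3,3]
    if depth is not None: return o+d*np.asarray(depth).reshape(-1,1)
    return o+d*((z-o[2])/d[:,2])[:,None]
E
python3 - <<'E'
from h import *
print(robot.get_obs())
for n in ('top','side'):
    snap(n,n+'0'); c=eyes.camera_params(n); print(n,c,np.linalg.inv(np.array(c['world_to_cam']))[:3,3])
E
```

```text
{'time': 0.0, 'joint_positions': array([-1.30108048e+00,  8.79792802e-02,  1.37223287e+00, -9.92194770e-06,
        1.68358588e+00, -1.03098669e-01]), 'qvel': array([ 2.88253070e-04, -1.32551712e-06, -6.85045664e-04,  6.57145828e-04,
        1.66954249e-03, -7.01808134e-04]), 'joint_torque': array([-9.68521490e-04, -3.40185463e+01, -3.02425754e+01,  7.16394070e-02,
        3.31741164e-02, -1.83108200e-04]), 'tool_pos': array([ 0.20017977, -0.51169895,  0.20430175]), 'ee_rot': array([-3.14137549e+00,  2.19468336e-03, -1.19798268e+00]), 'wrist_force': array([ 0.76968735, -1.08387756,  0.18152775]), 'wrist_torque': array([ 0.00945638, -0.03399814, -0.04524657]), 'width': 0.09363000629201733}
top {'mtx': array([[448.16652497,   0.        , 255.15531645],
       [  0.        , 448.16652497, 192.64817095],
       [  0.        ,   0.        ,   1.        ]]), 'k1': 0.03415511516931779, 'world_to_cam': array([[ 0.01344714, -0.99973529, -0.01866881,  0.02233605],
       [ 0.99065947,  0.0107867 ,  0.13593183, -0.53472423],
       [-0.13569447, -0.02032233,  0.99054228, -1.32367935],
       [ 0.        ,  0.        ,  0.        ,  1.        ]])} [3.49813296e-01 1.19779707e-03 1.38426340e+00]
side {'mtx': array([[466.99000148,   0.        , 251.73041311],
       [  0.        , 466.99000148, 190.90183037],
       [  0.        ,   0.        ,   1.        ]]), 'k1': -0.17575315013933102, 'world_to_cam': array([[-0.98759489, -0.15700563,  0.00235811,  0.5081381 ],
       [ 0.1023902 , -0.6325226 ,  0.76774436, -0.09478944],
       [-0.11904863,  0.75846186,  0.64075193, -1.36134574],
       [ 0.        ,  0.        ,  0.        ,  1.        ]])} [0.34947376 1.0523529  0.94386072]
```

View pics/top0.png

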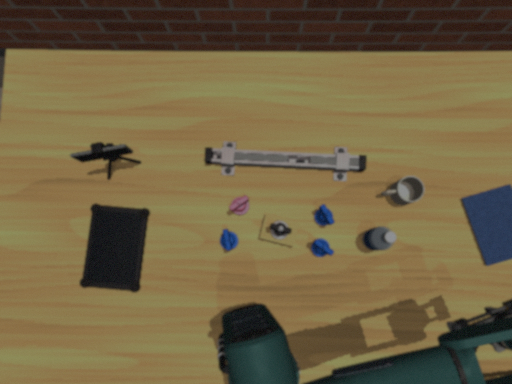

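View pics/side0.png

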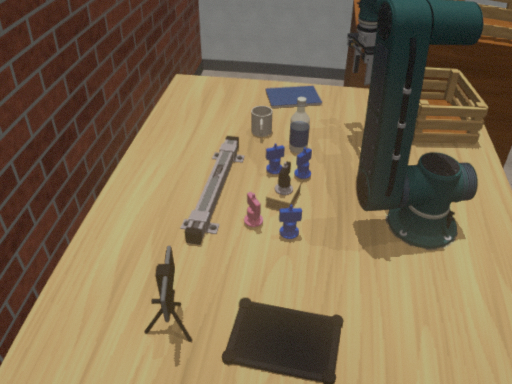

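The top view shows the rail running from about (208,157) to (363,163), the black post at (280,229) in the holder, and blue and pink decoys around it. In the side view the post is at (284,180). I'll zoom in on the rail and post.

```bash
python3 - <<'E'
from h import *
t=cv2.imread('pics/top0.png');s=cv2.imread('pics/side0.png')
def cr(i,x0,y0,w,h,W,H): return cv2.resize(i[y0:y0+h,x0:x0+w],(W,H),interpolation=cv2.INTER_CUBIC)
a=cr(t,200,135,170,50,800,235)
b=cr(t,250,205,60,55,400,365); c=cr(s,255,135,60,55,400,365)
cv2.imwrite('pics/c1.png',np.vstack([a,np.hstack([b,c])]))
d=np.load('pics/top0.npz')['d']
for uv in [(285,158),(240,157),(215,156),(355,162),(280,229),(266,236),(270,229),(286,237),(298,159)]:
    u,v=uv; print(uv,world('top',[uv],depth=[d[v,u]])[0].round(3))
E
```

```text
(285, 158) [ 0.641 -0.061  0.045]
(240, 157) [0.644 0.077 0.038]
(215, 156) [0.654 0.158 0.004]
(355, 162) [ 0.631 -0.273  0.043]
(280, 229) [ 0.42  -0.044  0.129]
(266, 236) [ 0.404 -0.005  0.036]
(270, 229) [ 0.425 -0.017  0.036]
(286, 237) [ 0.401 -0.065  0.042]
(298, 159) [ 0.647 -0.104  0.002]
```

View pics/c1.png

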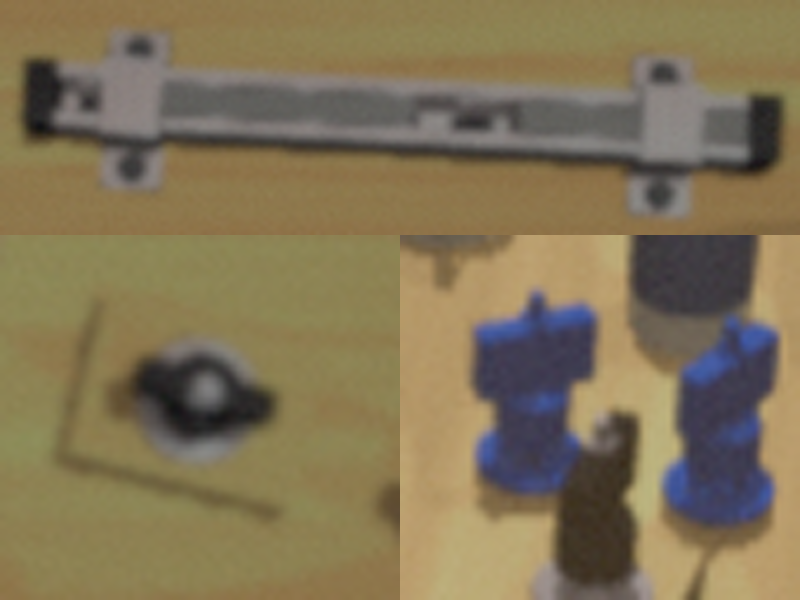

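The crop shows the opening between strips at about u 289–310.5, v≈159. The post's handle runs roughly from (270.5,226.5) to (290.5,230.5). Next I'll measure all of these precisely.

```bash
python3 - <<'E'
from h import *
f=np.load('pics/top0.npz');p,d=f['p'],f['d']
hsv=cv2.cvtColor(p,cv2.COLOR_RGB2HSV)
V,U=np.mgrid[205:255,255:310]; uv=np.c_[U.ravel(),V.ravel()]
v=hsv[205:255,255:310,2].ravel(); s=hsv[205:255,255:310,1].ravel()
dark=uv[(v<70)&(hsv[205:255,255:310,0].ravel()<200)]
W=world('top',dark,z=.1265)
print('dark',len(dark)); 
m=np.zeros((384,512),np.uint8)
m[dark[:,1],dark[:,0]]=255
n,l,st,c=cv2.connectedComponentsWithStats(m)
i=1+np.argmax(st[1:,4]);print(st[i],c[i])
q=np.argwhere(l==i)[:,::-1];W=world('top',q,z=.1265)
r=cv2.minAreaRect((W[:,:2]*1000).astype(np.float32));print('handle rect',r)
x=W[:,:2]-W[:,:2].mean(0);e,E=np.linalg.eigh(x.T@x);print('axis',np.degrees(np.arctan2(E[1,1],E[0,1])),W.mean(0))
D=world('top',q,depth=d[q[:,1],q[:,0]]);h=D[D[:,2]>.11];print('depth pts',len(h),h.mean(0),h[:,1].min(),h[:,1].max())
# stud: bright on top
b=uv[(v>120)&(s<60)];print('bright',len(b))
# washer: low sat bright, at z .046
m[:]=0;m[b[:,1],b[:,0]]=255;m=cv2.morphologyEx(m,cv2.MORPH_OPEN,np.ones((1,1)))
print('stud nb', [tuple(a) for a in b if abs(a[0]-281)<4 and abs(a[1]-228)<4][:20])
print('stud top ', world('top',[(250+207/6.667,205+(385-235)/6.667)],z=.1415))
print('washer c',world('top',[(250+200/6.667-.5,205+(400-235)/6.667-.5)],z=.046))
# rail: edges of grey (low sat) per column
rows=[]
for u in list(range(235,287))+list(range(312,332)):
    col=hsv[140:185,u]; k=np.where((col[:,1]<45)&(col[:,2]>70))[0]
    if len(k)>5: rows.append((u,140+k.min()-.5,140+k.max()+.5))
rows=np.array(rows);print(rows[::8])
a=world('top',rows[:,[0,1]],z=.041);b=world('top',rows[:,[0,2]],z=.041)
for w in(a,b):
    pf=np.polyfit(w[:,1],w[:,0],1);print('edge x=a*y+b',pf)
# strips center by saturation? ends
for u in range(284,316): print(u,[tuple(p[y,u]) for y in (157,159,161)] if u%1==0 else '')
E
```

```text
dark 138
[270 224  21  12 138] [279.20289855 229.36956522]
handle rect ((418.83416748046875, -43.90185546875), (30.708663940429688, 55.86674880981445), 0.7126507759094238)
axis 76.87720365692891 [ 0.41915451 -0.04167784  0.1265    ]
depth pts 82 [ 0.42196495 -0.04272162  0.1406154 ] -0.07202672862212806 0.0011977970729994485
bright 42
stud nb [(np.int64(281), np.int64(227)), (np.int64(281), np.int64(228))]
stud top  [[ 0.42354586 -0.04624419  0.1415    ]]
washer c [[ 0.42395258 -0.04530841  0.046     ]]
[[235.  144.5 163.5]
 [243.  149.5 163.5]
 [251.  150.5 163.5]
 [259.  150.5 164.5]
 [267.  150.5 164.5]
 [275.  151.5 165.5]
 [283.  151.5 165.5]
 [316.  153.5 167.5]
 [324.  153.5 167.5]]
edge x=a*y+b [0.0440126  0.66391802]
edge x=a*y+b [0.04065067 0.6202104 ]
284 [(np.uint8(99), np.uint8(98), np.uint8(95)), (np.uint8(98), np.uint8(98), np.uint8(95)), (np.uint8(110), np.uint8(107), np.uint8(105))]
285 [(np.uint8(101), np.uint8(100), np.uint8(96)), (np.uint8(98), np.uint8(97), np.uint8(95)), (np.uint8(112), np.uint8(110), np.uint8(108))]
286 [(np.uint8(99), np.uint8(98), np.uint8(96
[... 3425 characters left out ...]
np.uint8(78))]
311 [(np.uint8(95), np.uint8(94), np.uint8(92)), (np.uint8(92), np.uint8(91), np.uint8(89)), (np.uint8(90), np.uint8(90), np.uint8(86))]
312 [(np.uint8(97), np.uint8(96), np.uint8(94)), (np.uint8(98), np.uint8(97), np.uint8(94)), (np.uint8(95), np.uint8(95), np.uint8(91))]
313 [(np.uint8(99), np.uint8(98), np.uint8(93)), (np.uint8(97), np.uint8(97), np.uint8(92)), (np.uint8(98), np.uint8(98), np.uint8(96))]
314 [(np.uint8(98), np.uint8(96), np.uint8(94)), (np.uint8(98), np.uint8(95), np.uint8(92)), (np.uint8(100), np.uint8(98), np.uint8(96))]
315 [(np.uint8(97), np.uint8(97), np.uint8(94)), (np.uint8(95), np.uint8(96), np.uint8(90)), (np.uint8(99), np.uint8(98), np.uint8(93))]
```

```bash
python3 - <<'E'
from h import *
f=np.load('pics/top0.npz');p,d=f['p'],f['d'];hsv=cv2.cvtColor(p,cv2.COLOR_RGB2HSV)
rows=[]
for u in list(range(246,287))+list(range(312,330)):
    col=p[140:185,u].astype(float); w=col.max(1)-col.min(1); k=np.where((hsv[140:185,u,1]<45)&(hsv[140:185,u,2]>70))[0]
    rows.append((u,140+k.min()-.5,140+k.max()+.5))
rows=np.array(rows)
L=[np.polyfit((w:=world('top',rows[:,[0,j]],z=.041))[:,1],w[:,0],1) for j in(1,2)];print(L)
print('open ends',world('top',[(287.3,158.3),(310.2,160)],z=.041))
print('strap/rail ends',world('top',[(205.3,156),(365.5,163)],z=.041))
print('side stud',world('side',[(286,163)],z=.140),'bottle',world('top',[(372,237)],z=.1),'blue',world('top',[(324,215),(320,247),(229,240)],z=.08))
s=cv2.imread('pics/side0.png')
a=cv2.resize(s[130:245,175:255],(556,800)[::1],interpolation=cv2.INTER_CUBIC)
a=cv2.resize(s[140:220,185:245],(450,600),interpolation=cv2.INTER_CUBIC);b=cv2.resize(s[150:215,260:308],(350,474),interpolation=cv2.INTER_CUBIC)
o=np.zeros((600,800,3),np.uint8);o[:,:450]=a;o[:474,450:]=b;cv2.imwrite('pics/c2.png',o)
E
```

```text
[array([0.04114654, 0.66351999]), array([0.0421548 , 0.62027212])]
open ends [[ 0.64072315 -0.06795927  0.041     ]
 [ 0.6360607  -0.13764194  0.041     ]]
strap/rail ends [[ 0.64552063  0.18309025  0.041     ]
 [ 0.62821706 -0.30469528  0.041     ]]
side stud [[ 0.42056475 -0.03974924  0.14      ]] bottle [[ 0.40253132 -0.30522832  0.1       ]] blue [[ 0.46508165 -0.17308823  0.08      ]
 [ 0.37259975 -0.16086133  0.08      ]
 [ 0.38917242  0.10189405  0.08      ]]
```

View pics/c2.png

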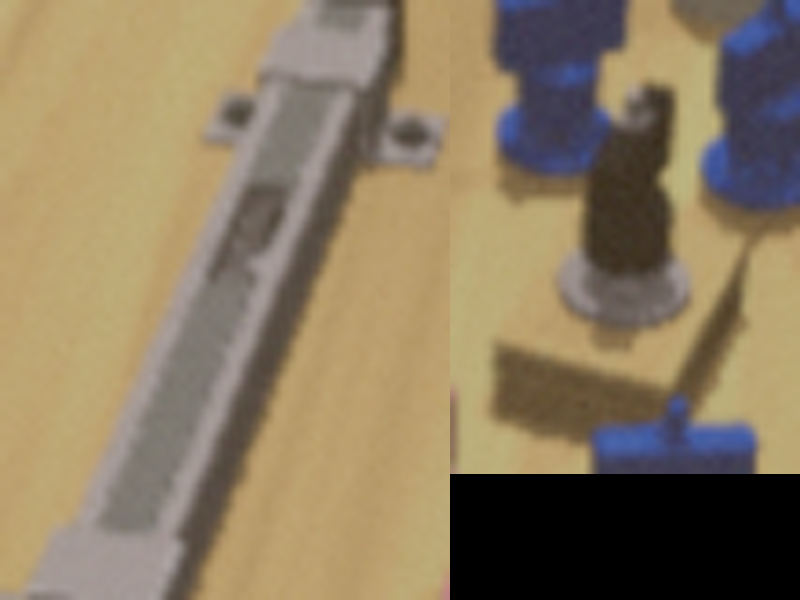

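Rail length reads 488 mm and the opening 70 mm, both as specified. The opening's middle is at about (0.638, -0.103), and the post is at about (0.424, -0.046) with its handle at about 77°. Time to move.

```bash
cat >> h.py <<'E'
def todo(x,y,z,yawdeg):
    from scipy.spatial.transform import Rotation as R
    o=robot.get_obs(); a=R.from_euler('xyz',o['ee_rot']); b=R.from_euler('xyz',[np.pi,0,np.radians(yawdeg)])
    print('t',o['time'],'shift mm',(a.inv().apply(np.array([x,y,z])-o['tool_pos'])*1000).round(1),'rotvec',np.degrees((a.inv()*b).as_rotvec()).round(1),'yaw',np.degrees(o['ee_rot']).round(2),'pos',o['tool_pos'].round(4),'F',o['wrist_force'].round(2),'M',o['wrist_torque'].round(3),'w',round(o['width'],4))
E
python3 -m jog '[[[0,0,0],[0,0,-50],-1],[[0,0,0],[-32,-34,-60],-1],[[0,0,0],[-64,-68,-60],-1],[[0,0,0],[-96,-103,-60],-1],[[0,0,0],[-128,-137,-60],-1]]'
python3 -m jog '[[[0,0,0],[-32,-34,0],-1],[[0,0,0],[-64,-68,0],-1],[[0,0,0],[-96,-103,0],-1],[[0,0,0],[-128,-137,0],-1],[[0,0,0],[-160,-171,0],-1]]'
python3 -m jog '[[[0,0,-8],[-32,-34,0],-1],[[0,0,-16],[-64,-70,0],-1],[[0,0,-24],[-64,-70,0],-1],[[0,0,-32],[-64,-70,0],-1],[[0,0,-40],[-64,-70,0],-1]]'
python3 -m jog '[[[0,0,-8],[0,0,0],-1],[[0,0,-15.6],[0,0,0],-1],[[0,0,-15.6],[0,0,0],-1],[[0,0,-15.6],[0,0,0],-1]]'
python3 - <<'E'
from h import *
todo(.4238,-.0458,.0895,-13)
print('side washer',world('side',[(284,189)],z=.043),'side open',world('side',[(217.9,170.4)],z=.041))
p,d=snap('side','s1');p2,d=snap('top','t1')
o=np.hstack([cv2.resize(q[y:y+80,x:x+80,::-1],(400,400),interpolation=cv2.INTER_CUBIC) for q,y,x in((p,140,245),(p2,190,240))]);cv2.imwrite('pics/c3.png',o)
E
```

```text
time: 0.6
tool_pos: [0.2816, -0.3414, 0.2651]
ee_rot: [-3.141, 0.001, -1.199]
wrist_force: [0.7, 0.1, -0.2]
width: 0.0937
time: 1.1
tool_pos: [0.3825, -0.1299, 0.2652]
ee_rot: [3.142, -0.0, -1.198]
wrist_force: [0.1, 0.1, 0.5]
width: 0.0935
time: 1.6
tool_pos: [0.424, -0.0459, 0.2648]
ee_rot: [3.141, 0.001, -0.492]
wrist_force: [0.9, 0.1, 0.6]
width: 0.0943
time: 2.0
tool_pos: [0.424, -0.0467, 0.2651]
ee_rot: [3.142, 0.001, -0.23]
wrist_force: [0.3, 0.1, 0.8]
width: 0.0935
t 2.0 shift mm [ -0.3  -0.8 175.6] rotvec [ 0.   0.  -0.2] yaw [ 1.80e+02  4.00e-02 -1.32e+01] pos [ 0.424  -0.0467  0.2651] F [0.33 0.11 0.83] M [-0.035 -0.091 -0.008] w 0.0935
side washer [[ 0.42177941 -0.03849749  0.043     ]] side open [[ 0.63971111 -0.09987978  0.041     ]]
```

View pics/c3.png

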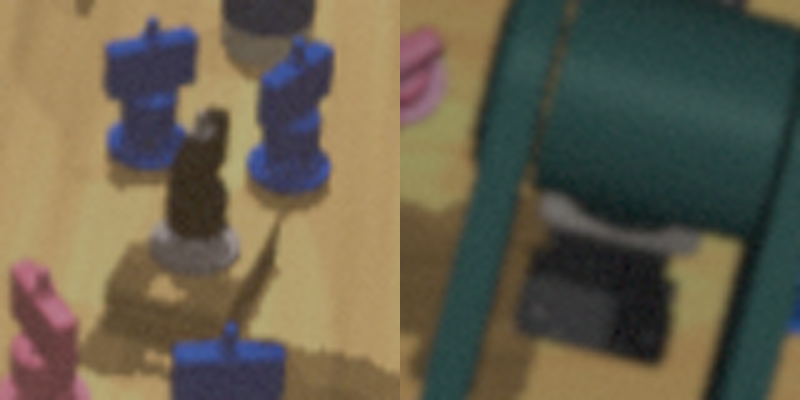

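The side view shows the post standing clear with the gripper above it; the top view is blocked by the arm. The side view puts the post about 5 mm further in +y than the top view does; I trust the overhead view and shade slightly to y = -0.045. Now I'll descend and grip.

```bash

python3 -m jog '[[[0,0,0],[0,-1.5,45],-1],[[0,0,0],[0,-1.5,90],-1],[[0,0,0],[0,-1.5,130],-1],[[0,0,0],[0,-1.5,160],-1],[[0,0,0],[0,-1.5,175],-1]]'
python3 -m jog '[[[0,0,0],[0,0,0],-1],[[0,0,0],[0,0,0],1],[[0,0,0],[0,0,0],1],[[0,0,0],[0,0,0],1],[[0,0,0],[0,0,0],1]]'
python3 -m jog '[[[0,0,0],[0,0,0],1],[[0,0,0],[0,0,0],1],[[0,0,0],[0,0,0],1],[[0,0,0],[0,0,0],1],[[0,0,0],[0,0,0],1]]'
python3 -c "
from h import *
todo(.4238,-.0458,.0895,-13)"
```

```text
time: 2.6
tool_pos: [0.4222, -0.0448, 0.0869]
ee_rot: [3.142, 0.006, -0.229]
wrist_force: [-0.7, 0.3, 0.0]
width: 0.0942
time: 3.1
tool_pos: [0.4252, -0.0455, 0.0916]
ee_rot: [3.141, -0.002, -0.228]
wrist_force: [-0.0, 0.0, -1.1]
width: 0.0656
time: 3.6
tool_pos: [0.4245, -0.0453, 0.0904]
ee_rot: [3.142, 0.0, -0.228]
wrist_force: [-0.6, 0.3, -0.1]
width: 0.0255
t 3.6 shift mm [-0.5  0.7  0.9] rotvec [ 0.  0. -0.] yaw [180.     0.   -13.04] pos [ 0.4245 -0.0453  0.0904] F [-0.6   0.33 -0.14] M [-0.079 -0.063 -0.047] w 0.0255
```

```bash

python3 -m jog '[[[0,0,0],[0,0,0],1],[[0,0,0],[0,0,0],1],[[0,0,0],[0,0,0],1],[[0,0,0],[0,0,0],1]]'
python3 -m jog '[[[0,0,0],[0,0,-10],1],[[0,0,0],[0,0,-30],1],[[0,0,0],[0,0,-60],1],[[0,0,0],[0,0,-60],1],[[0,0,0],[0,0,-60],1]]'
python3 - <<'E'
from h import *
todo(.6376,-.103,.16,-2.4)
p,d=snap('side','s2')
cv2.imwrite('pics/c4.png',cv2.resize(p[100:220,220:350,::-1],(780,600)[::1],interpolation=cv2.INTER_CUBIC)[:600])
E
```

```text
time: 4.0
tool_pos: [0.4242, -0.0453, 0.0903]
ee_rot: [3.141, 0.001, -0.228]
wrist_force: [-1.0, 0.4, 0.3]
width: 0.0159
time: 4.5
tool_pos: [0.4249, -0.0453, 0.1506]
ee_rot: [3.142, -0.001, -0.228]
wrist_force: [-0.5, -1.0, -3.9]
width: 0.0155
t 4.5 shift mm [220.3   8.2  -9. ] rotvec [  0.   -0.1 -10.6] yaw [ 1.800e+02 -9.000e-02 -1.304e+01] pos [ 0.4249 -0.0453  0.1506] F [-0.48 -1.02 -3.89] M [-0.028 -0.087  0.03 ] w 0.0155
```

View pics/c4.png

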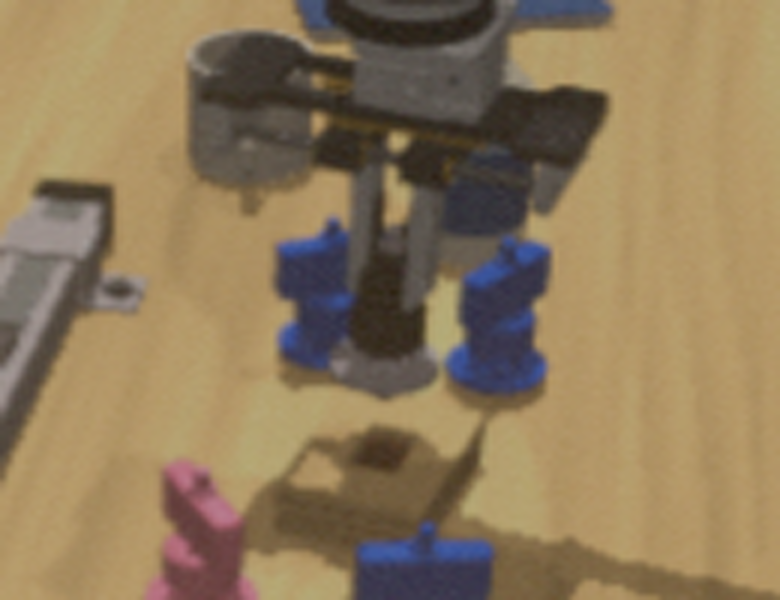

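The width of 15.5 mm and the picture confirm the post is held upright and clear of the holder. Next I'll carry it over the opening and line it up.

```bash

python3 -m jog '[[[0,0,-3],[45,2,0],1],[[0,0,-6],[90,4,0],1],[[0,0,-9],[135,6,0],1],[[0,0,-10.6],[180,8,0],1],[[0,0,-10.6],[220,8,0],1]]'
python3 -m jog '[[[0,0,0],[0,0,10],1],[[0,0,0],[0,0,25],1],[[0,0,0],[0,0,40],1],[[0,0,0],[0,0,40],1],[[0,0,0],[0,0,40],1]]'
python3 - <<'E'
from h import *
todo(.6376,-.103,.0915,-2.4)
p,d=snap('side','s3');q,d=snap('top','t3')
a=cv2.resize(p[115:195,180:260,::-1],(600,600),interpolation=cv2.INTER_CUBIC);b=cv2.resize(q[130:190,260:330,::-1],(200,171))
o=np.zeros((600,800,3),np.uint8);o[:,:600]=a;o[:171,600:]=b;cv2.imwrite('pics/c5.png',o)
E
```

```text
time: 5.05
tool_pos: [0.6377, -0.1032, 0.1471]
ee_rot: [-3.141, 0.004, -0.043]
wrist_force: [0.6, -0.2, -2.1]
width: 0.016
time: 5.55
tool_pos: [0.6356, -0.1023, 0.1099]
ee_rot: [-3.141, 0.002, -0.042]
wrist_force: [-0.0, -0.2, -2.0]
width: 0.0159
t 5.55 shift mm [ 2.   0.6 18.4] rotvec [-0.   0.1 -0. ] yaw [-1.7999e+02  9.0000e-02 -2.4300e+00] pos [ 0.6356 -0.1023  0.1099] F [-0.03 -0.24 -1.99] M [ 0.002 -0.113 -0.059] w 0.0159
```

View pics/c5.png

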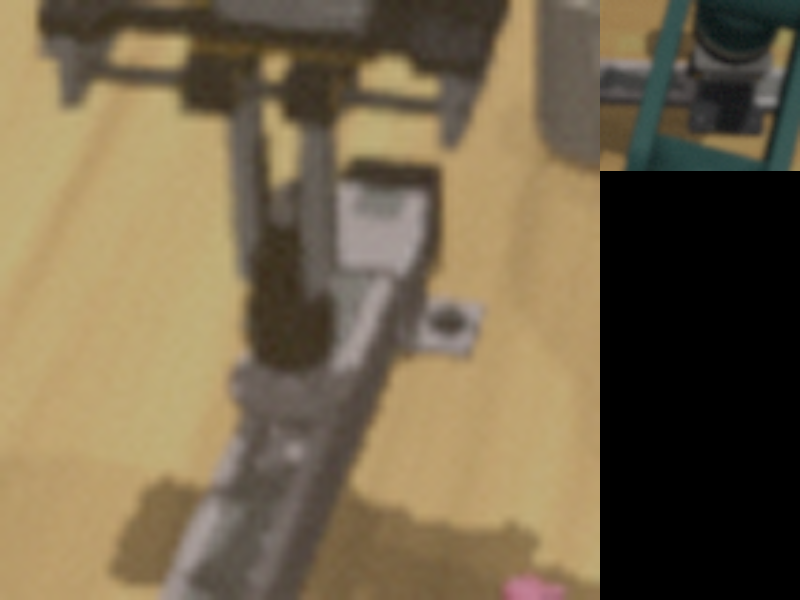

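The post hangs over the opening. Now lower it gently, watching the force.

```bash

python3 -m jog '[[[0,0,0],[1,0,3],1],[[0,0,0],[1,0,6],1],[[0,0,0],[1,0,8],1],[[0,0,0],[1,0,10],1],[[0,0,0],[1,0,10],1]]'
python3 -c "
from h import *
todo(.6376,-.103,.0915,-2.4)"
```

```text
time: 6.15
tool_pos: [0.638, -0.1027, 0.1]
ee_rot: [-3.142, 0.0, -0.043]
wrist_force: [0.7, -0.5, -2.4]
width: 0.0158
t 6.15 shift mm [-0.4  0.3  8.5] rotvec [-0.  0. -0.] yaw [-1.80e+02  2.00e-02 -2.44e+00] pos [ 0.638  -0.1027  0.1   ] F [ 0.69 -0.48 -2.39] M [ 0.011 -0.071 -0.001] w 0.0158
```

```bash

python3 -m jog '[[[0,0,0],[0,0,2],1],[[0,0,0],[0,0,4],1],[[0,0,0],[0,0,6],1],[[0,0,0],[0,0,8],1],[[0,0,0],[0,0,8],1]]'
python3 -c "
from h import *
todo(.6376,-.103,.0915,-2.4)"
```

```text
time: 6.65
tool_pos: [0.638, -0.1027, 0.092]
ee_rot: [-3.142, 0.0, -0.043]
wrist_force: [0.8, 0.2, -2.9]
width: 0.0155
t 6.65 shift mm [-0.4  0.3  0.5] rotvec [-0.  0. -0.] yaw [-1.80e+02  2.00e-02 -2.44e+00] pos [ 0.638  -0.1027  0.092 ] F [ 0.78  0.15 -2.95] M [ 0.028 -0.133 -0.004] w 0.0155
```

The head is in the slot with no side load. Next I'll push down against the washer.

```bash

python3 -m jog '[[[0,0,0],[0,0,2],1],[[0,0,0],[0,0,4],1],[[0,0,0],[0,0,6],1],[[0,0,0],[0,0,8],1],[[0,0,0],[0,0,8],1]]'
python3 -m jog '[[[0,0,0],[0,0,1],1],[[0,0,0],[0,0,2],1],[[0,0,0],[0,0,2],1]]'
python3 -c "
from h import *
todo(.6376,-.103,.0915,-2.4)"
```

```text
time: 7.15
tool_pos: [0.6382, -0.1028, 0.0862]
ee_rot: [3.141, -0.001, -0.043]
wrist_force: [-3.3, 0.4, 6.8]
width: 0.0159
time: 7.45
tool_pos: [0.6382, -0.1029, 0.0849]
ee_rot: [3.141, -0.002, -0.043]
wrist_force: [-3.9, -0.1, 7.9]
width: 0.0158
t 7.45 shift mm [-0.6  0.2 -6.6] rotvec [ 0.  -0.1 -0. ] yaw [ 1.7997e+02 -9.0000e-02 -2.4400e+00] pos [ 0.6382 -0.1029  0.0849] F [-3.89 -0.09  7.95] M [ 0.202  0.733 -0.011] w 0.0158
```

```bash

python3 -m jog '[[[0,0,0],[-0.5,0,1],1],[[0,0,0],[-1,0,2],1],[[0,0,0],[-1,0,3.5],1],[[0,0,0],[-1,0,5],1],[[0,0,0],[-1,0,5],1]]'
python3 -c "
from h import *
todo(.6376,-.103,.0915,-2.4)"
```

```text
time: 7.95
tool_pos: [0.6381, -0.1029, 0.0813]
ee_rot: [3.141, -0.004, -0.042]
wrist_force: [-4.5, 0.3, 12.6]
width: 0.0159
t 7.95 shift mm [ -0.5   0.2 -10.2] rotvec [ 0.  -0.2 -0. ] yaw [179.95  -0.25  -2.43] pos [ 0.6381 -0.1029  0.0813] F [-4.46  0.27 12.57] M [ 0.279  0.824 -0.013] w 0.0159
```

Underside is at about 19 mm, below the lips. Turning clockwise (positive about tool z).

```bash

python3 -m jog '[[[0,0,6],[0,0,0],1],[[0,0,12],[0,0,0],1],[[0,0,18],[0,0,0],1],[[0,0,24],[0,0,0],1],[[0,0,30],[0,0,0],1]]'
python3 -c "
from h import *
todo(.6376,-.103,.0915,-92.4)"
```

```text
time: 8.45
tool_pos: [0.6395, -0.1037, 0.0821]
ee_rot: [-3.14, -0.008, -0.57]
wrist_force: [-0.8, -0.2, 10.2]
width: 0.0157
t 8.45 shift mm [-1.9  0.4 -9.4] rotvec [-0.3 -0.4 59.7] yaw [-179.89   -0.47  -32.68] pos [ 0.6395 -0.1037  0.0821] F [-0.84 -0.22 10.2 ] M [-0.09   0.402  0.079] w 0.0157
```

```bash

python3 -m jog '[[[0,0,6],[0,0,0.5],1],[[0,0,12],[0,0,1],1],[[0,0,18],[0,0,1],1],[[0,0,24],[0,0,1],1],[[0,0,30],[0,0,1],1]]'
python3 -c "
from h import *
todo(.6376,-.103,.0915,-92.4)"
```

```text
time: 8.95
tool_pos: [0.6395, -0.1035, 0.0813]
ee_rot: [-3.136, -0.006, -1.094]
wrist_force: [-0.8, -0.5, 11.7]
width: 0.016
t 8.95 shift mm [ -1.3   1.4 -10.2] rotvec [-0.4 -0.2 29.7] yaw [-179.66   -0.33  -62.67] pos [ 0.6395 -0.1035  0.0813] F [-0.84 -0.5  11.68] M [0.096 0.528 0.135] w 0.016
```

```bash

python3 -m jog '[[[0,0,6],[0,0,0],1],[[0,0,12],[0,0,0],1],[[0,0,18],[0,0,0],1],[[0,0,22],[0,0,0],1],[[0,0,22],[0,0,0],1]]'
python3 -c "
from h import *
todo(.6376,-.103,.0915,-92.4)"
```

```text
time: 9.45
tool_pos: [0.6391, -0.1029, 0.0812]
ee_rot: [-3.135, -0.002, -1.475]
wrist_force: [-1.9, 1.2, 12.6]
width: 0.0161
t 9.45 shift mm [ -0.1   1.4 -10.3] rotvec [-0.4 -0.1  7.9] yaw [-1.7962e+02 -1.1000e-01 -8.4490e+01] pos [ 0.6391 -0.1029  0.0812] F [-1.92  1.17 12.56] M [0.278 0.695 0.   ] w 0.0161
```

```bash

python3 -m jog '[[[0,0,2],[0,0,0],1],[[0,0,4],[0,0,0],1],[[0,0,6],[0,0,0],1],[[0,0,8],[0,0,0],1],[[0,0,8],[0,0,0],1]]'
python3 -c "
from h import *
todo(.6376,-.103,.0915,-92.4)"
```

```text
time: 9.95
tool_pos: [0.6387, -0.1025, 0.081]
ee_rot: [-3.136, -0.0, -1.613]
wrist_force: [-2.2, 1.7, 12.6]
width: 0.0158
t 9.95 shift mm [  0.5   1.  -10.5] rotvec [-0.3 -0.  -0. ] yaw [-1.7966e+02 -3.0000e-02 -9.2430e+01] pos [ 0.6387 -0.1025  0.081 ] F [-2.19  1.66 12.62] M [0.468 0.86  0.092] w 0.0158
```

```bash

python3 -m jog '[[[0,0,1],[0,0,0],1],[[0,0,2],[0,0,0],1],[[0,0,2.5],[0,0,0],1],[[0,0,2.5],[0,0,0],1]]'
python3 -c "
from h import *
todo(.6376,-.103,.0915,-92.4)"
```

```text
time: 10.35
tool_pos: [0.6385, -0.1024, 0.081]
ee_rot: [-3.136, 0.0, -1.656]
wrist_force: [-2.8, 1.2, 12.2]
width: 0.0161
t 10.35 shift mm [  0.7   0.8 -10.5] rotvec [-0.3 -0.  -2.5] yaw [-179.69    0.    -94.89] pos [ 0.6385 -0.1024  0.081 ] F [-2.79  1.23 12.17] M [0.492 0.887 0.229] w 0.0161
```

Torque has risen to 0.23 Nm, so the stop has been reached. I'll back off slightly toward square and ease upward.

```bash

python3 -m jog '[[[0,0,-1],[0,0,-2],1],[[0,0,-1.5],[0,0,-4],1],[[0,0,-1.5],[0,0,-6],1],[[0,0,-1.5],[0,0,-8],1],[[0,0,-1.5],[0,0,-8],1]]'
python3 -c "
from h import *
todo(.6376,-.103,.0915,-92.4)"
```

```text
time: 10.85
tool_pos: [0.6385, -0.1025, 0.0873]
ee_rot: [-3.137, 0.0, -1.631]
wrist_force: [0.3, 0.7, 5.7]
width: 0.0159
t 10.85 shift mm [ 0.6  0.8 -4.2] rotvec [-0.3  0.  -1. ] yaw [-1.7973e+02  1.0000e-02 -9.3440e+01] pos [ 0.6385 -0.1025  0.0873] F [0.31 0.65 5.68] M [ 0.287  0.29  -0.059] w 0.0159
```

Raise a little more, until the lips resist.

```bash

python3 -m jog '[[[0,0,0],[0,0,-1],1],[[0,0,0],[0,0,-2],1],[[0,0,0],[0,0,-3],1],[[0,0,0],[0,0,-3],1]]'
python3 -c "
from h import *
todo(.6376,-.103,.0915,-92.4)"
```

```text
time: 11.25
tool_pos: [0.6384, -0.1025, 0.0878]
ee_rot: [-3.138, 0.0, -1.631]
wrist_force: [3.2, 0.3, 1.3]
width: 0.0155
t 11.25 shift mm [ 0.6  0.7 -3.7] rotvec [-0.2  0.  -1. ] yaw [-1.7981e+02  2.0000e-02 -9.3430e+01] pos [ 0.6384 -0.1025  0.0878] F [3.19 0.34 1.32] M [ 0.347 -0.797 -0.022] w 0.0155
```

A 3 mm raise command moved it only 0.5 mm, so it is locked with the underside at about 25.8 mm. Releasing and rising straight up.

```bash

python3 -m jog '[[[0,0,0],[0,0,0],-0.3],[[0,0,0],[0,0,0],-0.3],[[0,0,0],[0,0,0],-0.3],[[0,0,0],[0,0,0],-0.3],[[0,0,0],[0,0,0],-0.3]]'
python3 -m jog '[[[0,0,0],[0,0,-20],-0.3],[[0,0,0],[0,0,-50],-0.3],[[0,0,0],[0,0,-90],-0.3],[[0,0,0],[0,0,-130],-0.3],[[0,0,0],[0,0,-130],-0.3]]'
python3 -m jog '[[[0,0,0],[0,-40,-20],-0.3],[[0,0,0],[0,-80,-20],-0.3],[[0,0,0],[0,-120,-20],-0.3],[[0,0,0],[0,-120,-20],-0.3],[[0,0,0],[0,-120,-20],-0.3]]'
python3 - <<'E'
from h import *
todo(.6376,-.103,.0915,-92.4)
p,d=snap('side','s4');q,d=snap('top','t4')
a=cv2.resize(p[120:200,180:260,::-1],(400,400),interpolation=cv2.INTER_CUBIC);b=cv2.resize(q[120:200,260:340,::-1],(400,400),interpolation=cv2.INTER_CUBIC)
cv2.imwrite('pics/c6.png',np.hstack([a,b]))
E
```

```text
time: 11.75
tool_pos: [0.6367, -0.1029, 0.0872]
ee_rot: [3.141, -0.0, -1.631]
wrist_force: [0.8, -0.1, -0.2]
width: 0.0524
time: 12.25
tool_pos: [0.6398, -0.1035, 0.226]
ee_rot: [-3.128, -0.003, -1.631]
wrist_force: [-0.4, -0.0, 0.4]
width: 0.0612
time: 12.75
tool_pos: [0.7568, -0.11, 0.2329]
ee_rot: [3.135, 0.001, -1.631]
wrist_force: [-0.5, -0.4, 0.5]
width: 0.061
t 12.75 shift mm [  0.3 118.4 142.2] rotvec [ 0.4  0.  -1. ] yaw [ 1.7963e+02  4.0000e-02 -9.3440e+01] pos [ 0.7568 -0.11    0.2329] F [-0.54 -0.39  0.46] M [ 0.057  0.016 -0.04 ] w 0.061
```

View pics/c6.png

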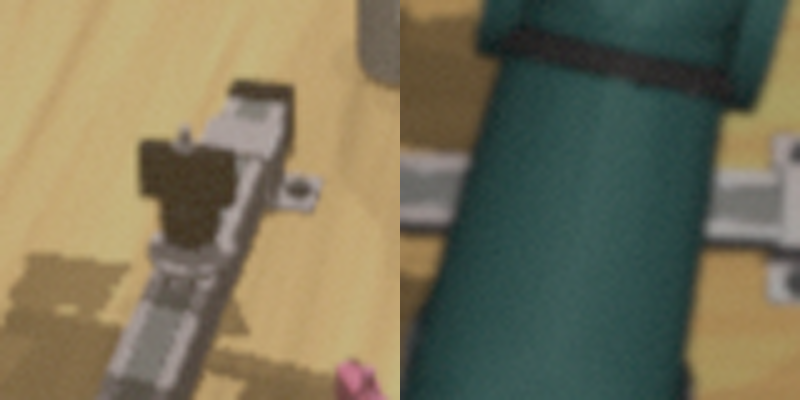

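The side view shows the post upright with its handle crosswise. The arm hides it from the top, so I'll swing aside for one overhead check.

```bash

python3 -m jog '[[[0,0,0],[0,45,0],-0.3],[[0,0,0],[0,90,0],-0.3],[[0,0,0],[0,135,0],-0.3],[[0,0,0],[0,180,0],-0.3],[[0,0,0],[-20,220,0],-0.3]]'
python3 -m jog '[[[0,0,0],[-40,0,0],-0.3],[[0,0,0],[-80,0,0],-0.3],[[0,0,0],[-120,0,0],-0.3],[[0,0,0],[-160,0,0],-0.3],[[0,0,0],[-160,0,0],-0.3]]'
python3 - <<'E'
from h import *
todo(.6376,-.103,.0915,-92.4)
q,d=snap('top','t5')
hsv=cv2.cvtColor(q,cv2.COLOR_RGB2HSV);m=np.zeros((384,512),np.uint8);m[130:185,275:325]=(hsv[130:185,275:325,2]<60)*255
n,l,st,c=cv2.connectedComponentsWithStats(m);i=1+np.argmax(st[1:,4]);w=world('top',np.argwhere(l==i)[:,::-1],z=.124)[:,:2]
x=w-w.mean(0);e,E=np.linalg.eigh(x.T@x);print(st[i],w.mean(0),np.degrees(np.arctan2(E[1,1],E[0,1])),cv2.minAreaRect((w*1000).astype(np.float32)))
cv2.imwrite('pics/c7.png',np.hstack([cv2.resize(q[120:200,260:340,::-1],(400,400),interpolation=cv2.INTER_CUBIC),cv2.resize(q[::,::,::-1],(400,300))[:, :].repeat(1,0) if 0 else cv2.copyMakeBorder(cv2.resize(q[:,:,::-1],(400,300)),0,100,0,0,cv2.BORDER_CONSTANT)]))
E
```

```text
time: 13.35
tool_pos: [0.5346, -0.0777, 0.2397]
ee_rot: [-3.137, -0.002, -1.634]
wrist_force: [-0.7, 0.8, 0.1]
width: 0.0608
time: 13.85
tool_pos: [0.5461, 0.0871, 0.2399]
ee_rot: [-3.137, 0.002, -1.625]
wrist_force: [-0.4, -0.2, -0.3]
width: 0.0611
t 13.85 shift mm [ 185.2 -101.   148.4] rotvec [-0.2  0.1 -0.7] yaw [-1.7977e+02  1.3000e-01 -9.3090e+01] pos [0.5461 0.0871 0.2399] F [-0.4  -0.2  -0.28] M [-0.021  0.034 -0.01 ] w 0.0611
[294 151  11  15  99] [ 0.62306628 -0.09590491] -161.40333640652722 ((623.48583984375, -94.93465423583984), (32.08964157104492, 33.869991302490234), 56.02323913574219)
```

View pics/c7.png

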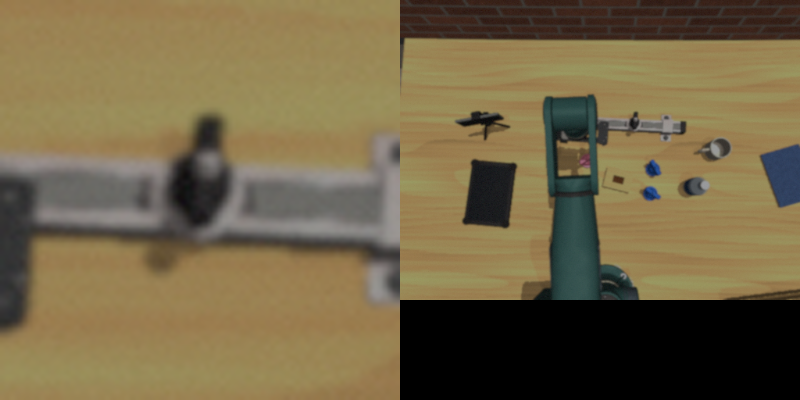

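The overhead view shows the handle square across the rail: its end is at crop (208,120) and the stud at (207,163). The washer lies on the rail within the opening, and the bystanders haven't moved. I'll hand in.

```bash
python3 - <<'E'
from h import *
print('stud',world('top',[(300.9,152.2)],z=.137))
from bench import close_job
print(close_job())
E
```

```text
stud [[ 0.6379262  -0.10147052  0.137     ]]
the job is handed in; nothing more can be done
None
```

I fitted the post to the rail and handed the job in at about 14 s on the robot's clock. `close_job()` gives no verdict, so the evidence below is my own.

**What I did:** I took the post from its holder and lowered its head into the open stretch, centred at about (0.638, -0.103). I pushed down until the underside was about 19 mm above the rail's underside. I then turned it clockwise until the torque rose to 0.23 Nm at about 2.5° past square, backed off slightly and eased up.

**Checks that agreed:**
- **Locked:** a further 3 mm raise command moved it only 0.5 mm, with the underside at about 25.8 mm. That height is inferred from the tool position.
- **Placed:** the final pictures show the post upright with its handle square across the rail. The stud is at (0.638, -0.101), on the slot's middle line to within about 1 mm.
- **Clear:** the gripper is open and well away from the post. The mug, bottle, tablet and phone stand look unmoved.

**Checks that disagreed or failed:**
- **Side camera:** it put the post and the opening 3–7 mm further in +y than the top camera did. I relied on the top view.
- **Handle angle:** my automatic fit on the last picture (about -161°) was useless because it mixed the housing with the handle. The squareness rests on the picture by eye and on the gripper's yaw at release: -93.4°, against -92.4° for square.

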